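# Empty the grinding jar into its tray

## Robot

A 6-joint arm with a two-finger parallel gripper is mounted at the origin on the work surface. World frame = base frame: x ahead of the robot, y to its left, z up, the work surface at z = 0. Lengths are in m, angles in rad, forces in N, time in s.
With the tool pointing down it reaches from about 0.325 to 0.9 m from the base axis. Payload 6.1 kg.
Tool frame: the origin (TCP) lies at the very end of the fingers, on their centre line; the grasp point (between the pads) lies 19 mm behind it; z points along the fingers, y is the line along which they close (so a half turn about z gives the same grasp; the last joint's range is limited). The gripper opens to 85 mm and grips with 20 to 120 N. Pads are 22 mm wide; open, the fingers measure 114 mm over their backs; the gripper's body (76 mm by 85 mm) begins 54 mm behind the grasp point. The pads swing forward as they close: fully open they stand 13 mm farther back than shut.
Start: joints at [-0.126, 0.22, 1.526, -0, 1.395, -0.126], TCP at [0.625, -0, 0.231] pointing down, gripper open.
Joint ranges: [-2.98, 2.98], [-0.91, 2.08], [0.09, 2.57], [-1.24, 4.39], [0.2, 2.65], [-2.68, 2.68]. Speed limits (rad/s): [2.57, 2.57, 3.01, 3.14, 3.14, 3.14].

## Interface

Orientations are given as [roll, pitch, yaw] about the fixed x, y, z axes, in that order (R = Rz(yaw) Ry(pitch) Rx(roll)).
In Python, from rig import sensors, imaging, job, search_frame gives the robot as it stands.
- The arm moves only by the tool jog_arm, never from a script. Its argument "rows" is text: rows parted by semicolons, each of 7 numbers parted by spaces: the shift along the tool's x, y, z as a fraction of full scale, then the turn, a rotation vector about the tool's x, y, z as a fraction of full scale, then the opening, from 0 (shut) to 1 (fully open). In form: dx dy dz ax ay az hand; .... A call has 1 to 12 rows; each row is the pose to reach, as a shift and turn from the pose commanded when the call began, along the tool's axes at that moment; what a row does not reach only later rows make up. Full scale, the value 1, is 0.08 m for a shift and 90 degrees for a turn. A row lasts 1/8 s, in which the tool goes at most 62.5 mm and 10.7 degrees, less where a joint would pass 70% of its speed; a pose out of reach is approached as far as the arm can. A call with a number of a shift or a turn outside -1 to 1 is refused whole. A call with a gripper value outside its range is refused whole. The fingers move at their own pace and stop on an object; "squeeze" is the grip in N (left out, the last holds). Time passes only in rows, so rows that repeat a pose let the fingers close. It gives the time, the measured TCP pose, the force, the opening and the grip force at its end, in the units of the state.
- sensors.get_state(): the state, without advancing time (a new reading comes with each control period).
- imaging.grab_frame(name): name is "scene" or "side" or "wrist"; returns (picture, depth): 384x512x3 uint8, blue, green, red; 384x512 float32, m along the optical axis (not along the pixel's ray), 0 where there is no reading.
- imaging.get_calibration(name): a dict with "intrinsics" (3x3 intrinsics, pixels), "rvec" (rotation vector, rad) and "tvec" (3), from world to camera coordinates, as OpenCV has them. Camera axes: x right, y down, z forward; pixel columns grow to the right and rows downward; lengths in m; the calibration is good to about 2 mm. The wrist camera is an equidistant fisheye: a pixel r from the principal point sees the ray r / f radians off the axis. A picture is of the moment at which its call begins: read the wrist's pose just before it. get_calibration takes no time and is no camera call; for the wrist camera it gives the pose at the moment of the call.
- job.close_job(): hands the job in; it is judged then, once.
Trained networks look in the newest picture that a camera, given by its name, has taken for a name from the list of things; names that differ only in an ending like _2 or _b are one class to them, and where a whole thing is asked for, a point or a joint stands for the part that bears it (a point fixed in the world has none). Each returns a list of dicts, best first, with "p" (0 to 1); they miss things now and then, are a little off and sometimes report something else, mostly with a low value. They report only what shows in the picture. A call takes as long as a camera call.
- search_frame(thing, camera): "rect" ([left, top, right, bottom] in pixels, round what is visible of it).
The state is a dict: "time": time; "joint_positions": joint angles; "qd": joint speeds; "joint_torque": joint torques, N m; "position": TCP position; "orientation": TCP orientation; "contact_force": force on the tool from outside, world axes, zero at the start; "ft_torque": the same for the moment, N m; "opening": finger opening in m; "finger_force": force on a finger pad.
Only numpy, scipy, OpenCV 4.12 (cv2) and the standard library are available. Lean on these libraries where they do the work, as an engineer would, in place of code of your own. Each camera call takes 0.05 s, during which the arm holds its last target. There are 200 camera calls.

## Task

Empty the grinding jar at the tipping station: wind the handwheel until the tray touches its inner stop under the jar, then push the jar's handle pin over and keep it tipped until all six ceramic cylinders lie in the tray, and push the jar back fully upright against its rest. Then wind the tray, with all six cylinders in it, out again until it touches the outer stop. Move the tray by its handwheel only, do not tip the jar before the tray is in place, and leave the other things on the bench where they are.

Things in the scene. Friction and masses are not known exactly. Their poses are not given: they have to be found in the camera images.
- station: Jar-emptying station fixed to the bench: grey base plate 12 mm thick, spanning x -155 to +85 and y -90 to +260 mm of its frame. Origin: on the bench top, straight below the middle of the jar. x: along the jar's tipping axis, away from the robot at yaw 0; y: from the jar towards the outer end of the tray's slide; z up. The jar's two posts stand at x = +-70, y = 0, 154 mm high.
- jar (a joint): Tipping angle of the steel jar between its posts, rad: 0 = upright on its rest, 2.44 = tipped fully over (140 degrees), mouth towards the station's +y and down over the slide. Axis: level, along the station's x, through y = 0, z = 140 mm. Stiff (0.17 N m): it stays where it is left. Stops at both ends.
- jar_mouth (a point): Centre of the jar's mouth. The jar is 80 mm tall, 88 mm across at the mouth, wall 3 mm; upright, its rim is 180 mm above the bench. Its z axis points out of the mouth.
- jar_pin (a point): Middle of the jar's handle pin: level steel rod 12 mm thick along station x, free from x = -89 to -148 mm (this point -118), on a bar on the robot's side of the near post, 110 mm from the tipping axis. Jar upright: it leans 70 degrees to the -y side (y -103, z 178 mm). Jar fully tipped: 70 degrees to the +y side (y +103, z 178). Highest half way, 250 mm. Push it sideways to tip or right the jar.
- tray: Steel tray on a slide: 124 (x) x 120 (y) x 44 mm high outside, wall and floor 4 mm, underside 30 mm above the bench. Origin: centre of its underside; axes as the station's. It slides along station y: origin at y = 162 mm against the outer stop, y = 62 mm against the inner stop, under the jar's pouring side. A rack couples it to the handwheel.
- handwheel (a joint): Angle of the handwheel, rad, growing clockwise seen from above: 0 = tray against the outer stop, 4.0 = tray against the inner stop; 25 mm of tray travel per rad. Vertical axis at station x = -115, y = +145 mm.
- wheel_hub (a point): Top of the handwheel's hub, on its axis, 90 mm above the bench. The wheel is black, 104 mm across.
- knob_top (a point): Centre of the top of the handwheel's upright knob, 132 mm above the bench: a black, freely spinning cylinder 24 mm across and 42 mm tall, 42 mm from the wheel's axis. At handwheel angle 0 it lies on the station's -x side of the axis.
- media0_center (a point): Centre of a white ceramic grinding cylinder, 18 mm across and 20 mm long, 30 g; one of six that start in the jar.
- media1_center (a point): Centre of a white ceramic grinding cylinder, 18 mm across and 20 mm long, 30 g; one of six that start in the jar.
- media2_center (a point): Centre of a white ceramic grinding cylinder, 18 mm across and 20 mm long, 30 g; one of six that start in the jar.
- media3_center (a point): Centre of a white ceramic grinding cylinder, 18 mm across and 20 mm long, 30 g; one of six that start in the jar.
- media4_center (a point): Centre of a white ceramic grinding cylinder, 18 mm across and 20 mm long, 30 g; one of six that start in the jar.
- media5_center (a point): Centre of a white ceramic grinding cylinder, 18 mm across and 20 mm long, 30 g; one of six that start in the jar.
- beaker: Bystander: glass beaker, 68 mm across, 85 mm tall; origin at the centre of its underside.
- jar_lid: Bystander: steel jar lid with a small knob, 90 mm across; origin at the centre of its underside.
- wash_bottle: Bystander: white bottle, 64 mm across, 150 mm tall; origin at the centre of its underside.
- sample_jar: Bystander: clear jar, 56 mm across, 75 mm tall; origin at the centre of its underside.
- spatula: Bystander: spatula lying flat, 200 mm long; origin under its middle.
- cup_bin: Bystander: grey open bin, 120 x 160 x 50 mm; origin at the centre of its underside.

How it is judged:
On the way, in this order (a step that is already met when the one before it is completed fails the run):
1. the tray is wound in to its inner stop, the jar still upright (y of tray in the frame of station below 0.066 m and value of joint jar below 0.15 rad), for 0.1 s.
2. the jar is tipped and all six cylinders lie in the tray at the inner stop (y of tray in the frame of station below 0.066 m and value of joint jar above 1.2 rad and x of media0_center in the frame of tray between -0.058 and 0.058 m and y of media0_center in the frame of tray between -0.056 and 0.056 m and z of media0_center in the frame of tray between 0.004 and 0.044 m and x of media1_center in the frame of tray between -0.058 and 0.058 m and y of media1_center in the frame of tray between -0.056 and 0.056 m and z of media1_center in the frame of tray between 0.004 and 0.044 m and x of media2_center in the frame of tray between -0.058 and 0.058 m and y of media2_center in the frame of tray between -0.056 and 0.056 m and z of media2_center in the frame of tray between 0.004 and 0.044 m and x of media3_center in the frame of tray between -0.058 and 0.058 m and y of media3_center in the frame of tray between -0.056 and 0.056 m and z of media3_center in the frame of tray between 0.004 and 0.044 m and x of media4_center in the frame of tray between -0.058 and 0.058 m and y of media4_center in the frame of tray between -0.056 and 0.056 m and z of media4_center in the frame of tray between 0.004 and 0.044 m and x of media5_center in the frame of tray between -0.058 and 0.058 m and y of media5_center in the frame of tray between -0.056 and 0.056 m and z of media5_center in the frame of tray between 0.004 and 0.044 m), for 0.1 s.
3. the jar is upright again, the tray still at the inner stop with all six cylinders (y of tray in the frame of station below 0.066 m and value of joint jar below 0.07 rad and x of media0_center in the frame of tray between -0.058 and 0.058 m and y of media0_center in the frame of tray between -0.056 and 0.056 m and z of media0_center in the frame of tray between 0.004 and 0.044 m and x of media1_center in the frame of tray between -0.058 and 0.058 m and y of media1_center in the frame of tray between -0.056 and 0.056 m and z of media1_center in the frame of tray between 0.004 and 0.044 m and x of media2_center in the frame of tray between -0.058 and 0.058 m and y of media2_center in the frame of tray between -0.056 and 0.056 m and z of media2_center in the frame of tray between 0.004 and 0.044 m and x of media3_center in the frame of tray between -0.058 and 0.058 m and y of media3_center in the frame of tray between -0.056 and 0.056 m and z of media3_center in the frame of tray between 0.004 and 0.044 m and x of media4_center in the frame of tray between -0.058 and 0.058 m and y of media4_center in the frame of tray between -0.056 and 0.056 m and z of media4_center in the frame of tray between 0.004 and 0.044 m and x of media5_center in the frame of tray between -0.058 and 0.058 m and y of media5_center in the frame of tray between -0.056 and 0.056 m and z of media5_center in the frame of tray between 0.004 and 0.044 m), for 0.1 s.
At the end, for the whole second after the job is handed in: The tray is at its outer stop (within 4 mm) and at rest, all six cylinders lie inside it (below its rim), and the jar is upright (within 4 degrees) (y of tray in the frame of station above 0.158 m and value of joint jar below 0.07 rad and linear speed of tray below 0.02 m/s and x of media0_center in the frame of tray between -0.058 and 0.058 m and y of media0_center in the frame of tray between -0.056 and 0.056 m and z of media0_center in the frame of tray between 0.004 and 0.044 m and x of media1_center in the frame of tray between -0.058 and 0.058 m and y of media1_center in the frame of tray between -0.056 and 0.056 m and z of media1_center in the frame of tray between 0.004 and 0.044 m and x of media2_center in the frame of tray between -0.058 and 0.058 m and y of media2_center in the frame of tray between -0.056 and 0.056 m and z of media2_center in the frame of tray between 0.004 and 0.044 m and x of media3_center in the frame of tray between -0.058 and 0.058 m and y of media3_center in the frame of tray between -0.056 and 0.056 m and z of media3_center in the frame of tray between 0.004 and 0.044 m and x of media4_center in the frame of tray between -0.058 and 0.058 m and y of media4_center in the frame of tray between -0.056 and 0.056 m and z of media4_center in the frame of tray between 0.004 and 0.044 m and x of media5_center in the frame of tray between -0.058 and 0.058 m and y of media5_center in the frame of tray between -0.056 and 0.056 m and z of media5_center in the frame of tray between 0.004 and 0.044 m); the robot touches nothing.
It fails at once if the robot pushes the tray itself (contact force between any of the fingers, the arm and tray above 2 N).
It fails at once if the jar is tipped (over 0.6 rad) while the tray is more than 20 mm from the inner stop (value of joint jar above 0.6 rad and y of tray in the frame of station above 0.082 m).
It fails at once if a bystander is moved more than 30 mm (distance of any of beaker, jar_lid, wash_bottle, sample_jar, spatula, cup_bin from where it was at the start of the episode above 0.03 m).
It also fails if it takes over 69 s, if anything falls off the work surface, if the arm or the gripper's body presses on something with over 40 N, if the wrist force passes 120 N, or if a joint passes its speed limit or range.

## Working session

There is one attempt and no reset: what is moved stays moved. The work goes in short steps, Python scripts to look and compute and a tool call to move; the robot and the scene stay as the last step left them, time stands still between calls to the robot, and variables do not carry over. Pictures are saved under pics/ and viewed, at most 10 in all, crops included, and the job is handed in when it is done.

Besides the shell and the picture viewer there is one more tool, called after "Emit:" in YAML: its name, and indented under it one key for each argument. jog_arm: Moves the arm, as the interface text tells. Shift numbers are shares of 0.08 m and turn numbers shares of 90 degrees, none past 1 either way. Its arguments: {"type":"object","properties":{"rows":{"type":"string"},"squeeze":{"type":"number"}},"required":["rows"]}

```bash
mkdir -p pics
cat > h.py <<'E'
import numpy as np, cv2
from rig import sensors, imaging, job, search_frame
def cal(n):
    c=imaging.get_calibration(n); K=np.array(c['intrinsics']);R=cv2.Rodrigues(np.array(c['rvec'],float))[0];return K,R,np.array(c['tvec'],float).ravel()
def cloud(n,d):
    K,R,t=cal(n);v,u=np.mgrid[:d.shape[0],:d.shape[1]]
    P=np.stack([(u-K[0,2])/K[0,0]*d,(v-K[1,2])/K[1,1]*d,d],-1)
    return (P-t)@R
def proj(n,p):
    K,R,t=cal(n);q=K@(R@np.asarray(p)+t);return q[:2]/q[2]
E
python3 - <<'E'
from h import *
ims=[]
for n in ['scene','side']:
    im,d=imaging.grab_frame(n);cv2.imwrite(f'pics/{n}0.png',im)
    W=cloud(n,d);np.save(n+'.npy',W)
    K,R,t=cal(n);print(n,'cam at',(-R.T@t).round(3))
    for th in ['station','handwheel','knob_top','jar_pin','jar_mouth','wheel_hub','tray']:
        for r in search_frame(th,n)[:1]:
            a=np.array(r['rect']);c=((a[:2]+a[2:])/2).astype(int)
            print(th,round(r['p'],2),a.round().tolist(),W[c[1],c[0]].round(3))
print(sensors.get_state())
E
```

```text
scene cam at [ 1.335 -0.259  1.403]
station 0.94 [190.0, 182.0, 307.0, 267.0] [ 0.609 -0.028  0.015]
handwheel 0.46 [246.0, 180.0, 273.0, 197.0] [0.518 0.044 0.094]
knob_top 0.46 [189.0, 182.0, 308.0, 265.0] [ 0.603 -0.027  0.013]
jar_mouth 0.75 [190.0, 187.0, 246.0, 236.0] [ 0.516 -0.119  0.009]
tray 0.85 [249.0, 193.0, 293.0, 243.0] [0.621 0.057 0.034]
side cam at [ 0.17  -1.065  1.16 ]
station 0.69 [228.0, 169.0, 310.0, 243.0] [ 0.56  -0.113  0.105]
handwheel 0.71 [231.0, 174.0, 252.0, 193.0] [0.505 0.05  0.091]
knob_top 0.56 [234.0, 175.0, 240.0, 182.0] [0.494 0.068 0.106]
jar_pin 0.69 [259.0, 176.0, 303.0, 214.0] [ 0.602 -0.122  0.153]
jar_mouth 0.56 [258.0, 176.0, 301.0, 217.0] [ 0.599 -0.121  0.148]
wheel_hub 0.72 [231.0, 172.0, 259.0, 197.0] [0.516 0.044 0.088]
tray 0.67 [240.0, 170.0, 282.0, 201.0] [0.601 0.074 0.031]
{'time': 0.8, 'joint_positions': array([-1.26133395e-01,  2.20343215e-01,  1.52645781e+00,  5.08626244e-06,
        1.39470426e+00, -1.26070651e-01]), 'qd': array([ 0.00088489,  0.00140254, -0.00080361, -0.00070094, -0.0006788 ,
       -0.00058628]), 'joint_torque': array([-8.04001265e-04, -4.96797645e+01, -3.89703226e+01, -1.79019075e-04,
        6.89564822e-04, -1.04735966e-05]), 'position': array([ 6.25016031e-01, -2.50466971e-05,  2.31357211e-01]), 'orientation': array([3.14150535e+00, 6.01692692e-06, 1.57073269e+00]), 'contact_force': array([-0.11831585, -0.00812338, -0.5760989 ]), 'ft_torque': array([ 0.02196028, -0.07339665,  0.04798001]), 'finger_force': 0.0, 'opening': 0.08570999997394774}
```

View pics/scene0.png

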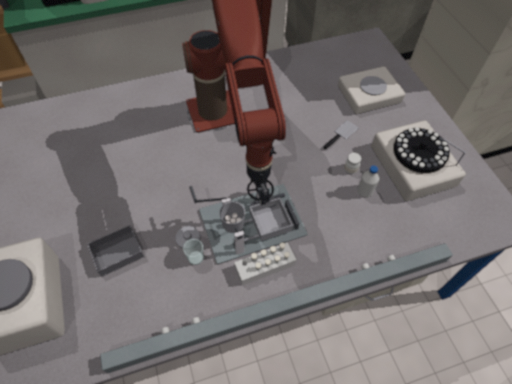

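View pics/side0.png

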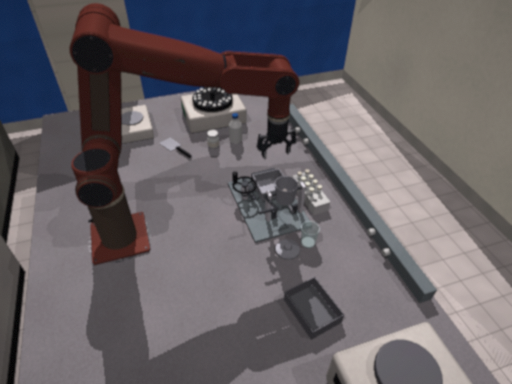

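```bash
cat > fit.py <<'E'
from h import *
from scipy.optimize import minimize
P=np.vstack([np.load(n+'.npy').reshape(-1,3) for n in ['scene','side']])
P=P[(np.hypot(P[:,0]-.6,P[:,1]+.03)<.26)]
pl=P[(P[:,2]>.007)&(P[:,2]<.018)]
print(len(pl))
# wanted: plate points in rect, points of z<.005 outside
fl=P[(abs(P[:,2])<.005)]
tops=P[(P[:,2]>.172)&(P[:,2]<.186)]; hb=P[(P[:,2]>.08)&(P[:,2]<.1)]
def loc(p,q):
    c,s=np.cos(p[2]),np.sin(p[2]);d=q[:,:2]-p[:2];return d@np.array([[c,-s],[s,c]])
def sd(l):  # signed distance inside>0
    return np.minimum(np.minimum(l[:,0]+.155,.085-l[:,0]),np.minimum(l[:,1]+.09,.26-l[:,1]))
def cost(p):
    a=np.clip(-sd(loc(p,pl)),0,.01).sum()+np.clip(sd(loc(p,fl)),0,.01).sum()
    return a
best=min((minimize(cost,[x,y,w],method='Nelder-Mead',options=dict(initial_simplex=[[x,y,w],[x+.02,y,w],[x,y+.02,w],[x,y,w+.15]],xatol=1e-5,fatol=1e-6)) for x in(.6,.63) for y in(-.13,-.1) for w in(-.3,-.1,.1,.3)),key=lambda r:r.fun)
p=best.x;print(p,best.fun,len(fl))
for nm,a in(('jartop',tops),('hub',hb)):
    l=loc(p,a);k=(np.hypot(l[:,0],l[:,1])<.07) if nm=='jartop' else (np.hypot(l[:,0]+.115,l[:,1]-.145)<.075)
    l=l[k];print(nm,len(l),l.min(0).round(3),l.max(0).round(3))
def w(p,l):
    c,s=np.cos(p[2]),np.sin(p[2]);return np.array([p[0]+c*l[0]-s*l[1],p[1]+s*l[0]+c*l[1],l[2]])
if __name__=='__main__':
  for n in['scene','side']:
    im=cv2.imread(f'pics/{n}0.png')
    u,v=proj(n,w(p,[0,.08,.05])).astype(int)
    x0,y0=u-80,v-60
    cr=cv2.resize(im[y0:y0+120,x0:x0+160],None,fx=5,fy=5,interpolation=cv2.INTER_CUBIC)
    def ln(pts,col):
        q=np.array([(proj(n,w(p,a))-[x0,y0]+.5)*5 for a in pts]).astype(int);cv2.polylines(cr,[q],False,col,1)
    ln([[-.155,-.09,.012],[.085,-.09,.012],[.085,.26,.012],[-.155,.26,.012],[-.155,-.09,.012]],(0,255,0))
    t=np.linspace(0,6.3,40);ln([[.044*np.cos(a),.044*np.sin(a),.18] for a in t],(0,255,255))
    ln([[-.115+.052*np.cos(a),.145+.052*np.sin(a),.09] for a in t],(255,0,255))
    ln([[-.157+.012*np.cos(a),.145+.012*np.sin(a),.132] for a in t],(0,0,255))
    ln([[-.089,-.103,.178],[-.148,-.103,.178]],(255,255,0))
    ln([[-.062,.102,.074],[.062,.102,.074],[.062,.222,.074],[-.062,.222,.074],[-.062,.102,.074]],(0,128,255))
    cv2.imwrite(f'pics/{n}1.png',cr)
E
python3 fit.py
```

```text
4845
[ 0.63494248 -0.09378844  0.02287712] 7.87655337204701 8209
jartop 226 [-0.043 -0.048] [0.044 0.043]
hub 348 [-0.167  0.087] [-0.065  0.195]
```

View pics/scene1.png

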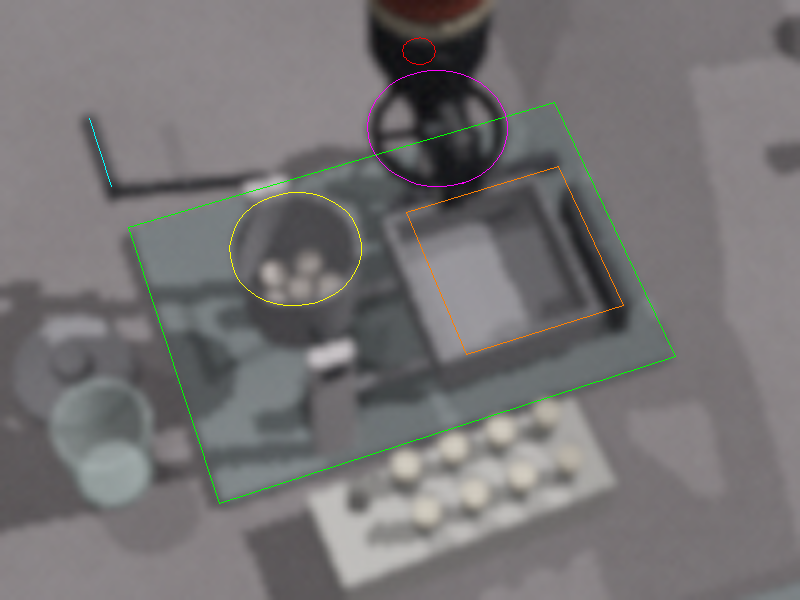

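View pics/side1.png

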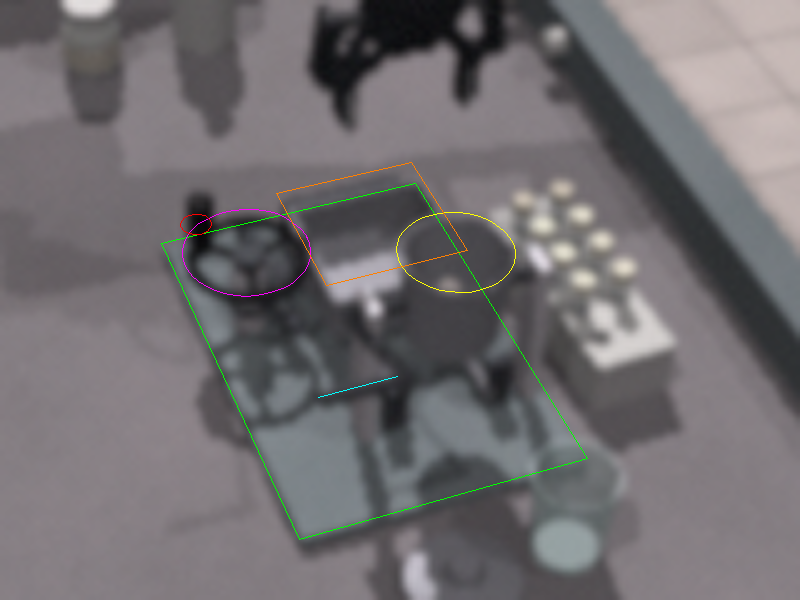

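Run:
```python
from h import *
from fit import p,w,loc
for n in['side','scene']:
    W=np.load(n+'.npy').reshape(-1,3)
    l=np.c_[loc(p,W),W[:,2]]
    k=l[(np.hypot(l[:,0]+.115,l[:,1]-.145)<.075)&(l[:,2]>.105)&(l[:,2]<.14)]
    print(n,len(k),k.round(3).tolist()[:12])
    t=l[(abs(l[:,0])<.075)&(l[:,1]>.06)&(l[:,1]<.24)&(l[:,2]>.066)&(l[:,2]<.082)]
    print('tray rim',len(t),t.min(0),t.max(0),np.percentile(t,[2,98],axis=0).round(3).tolist())
K,R,t=cal('side');u=np.array([237,177.])
d=R.T@np.array([(u[0]-K[0,2])/K[0,0],(u[1]-K[1,2])/K[1,1],1]);c=-R.T@t
q=c+d*(.132-c[2])/d[2];l=loc(p,q[None])[0];print(q,l,np.arctan2(l[1]-.145,-(l[0]+.115)),np.hypot(l[0]+.115,l[1]-.145))
```

```text
4845
[ 0.63494248 -0.09378844  0.02287712] 7.87655337204701 8209
jartop 226 [-0.043 -0.048] [0.044 0.043]
hub 348 [-0.167  0.087] [-0.065  0.195]
side 45 [[-0.15, 0.176, 0.133], [-0.146, 0.176, 0.131], [-0.141, 0.178, 0.128], [-0.138, 0.174, 0.131], [-0.155, 0.172, 0.132], [-0.152, 0.17, 0.133], [-0.148, 0.17, 0.132], [-0.143, 0.171, 0.129], [-0.141, 0.166, 0.133], [-0.136, 0.167, 0.131], [-0.157, 0.169, 0.13], [-0.153, 0.167, 0.13]]
tray rim 101 [-0.07347324  0.07746422  0.06610227] [0.06387629 0.20444717 0.08143695] [[-0.072, 0.08, 0.066], [0.061, 0.202, 0.08]]
scene 2 [[-0.139, 0.181, 0.105], [-0.133, 0.175, 0.109]]
tray rim 201 [-0.0636305   0.08293202  0.06618751] [0.06506709 0.20421733 0.0814892 ] [[-0.062, 0.083, 0.067], [0.063, 0.203, 0.08]]
[0.48762897 0.04564432 0.132     ] [-0.14408542  0.14276609] -0.07665468330076593 0.029171081095119712
```

Emit:
jog_arm:
  rows: "0 -0.5 0.1 0 0 0 1;0.2 -1 0.1 0 0 0 1;0.2 -1 0.1 0 0 0 1"

```text
time: 1.18
position: [0.5427, 0.0169, 0.2227]
orientation: [-3.14, -0.0, 1.572]
contact_force: [1.3, -0.3, -0.3]
opening: 0.0855
finger_force: 0.0
```

Emit:
jog_arm:
  rows: "0.4 -0.4 0 0 0 0 1;0.75 -0.75 0 0 0 0 1;0.75 -0.75 0.4 0 0 0 1;0.75 -0.75 0.7 0 0 0 1;0.75 -0.75 0.7 0 0 0 1"

```text
time: 1.8
position: [0.4843, 0.0759, 0.1659]
orientation: [-3.138, 0.0, 1.571]
contact_force: [1.3, 0.2, -0.2]
opening: 0.0852
finger_force: 0.0
```

Run:
```python
from h import *
im,d=imaging.grab_frame('wrist');cv2.imwrite('pics/w0.png',im)
print(sensors.get_state()['position'])
```

```text
[0.48527968 0.07587694 0.16727687]
```

View pics/w0.png

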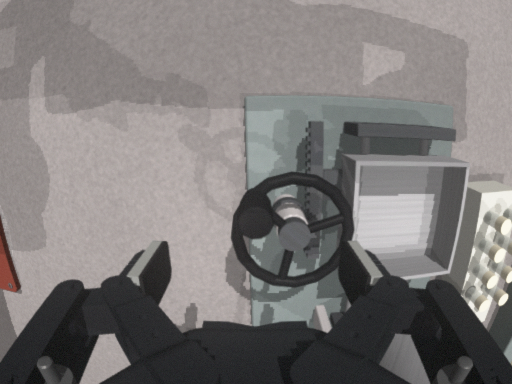

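Run:
```python
from h import *
K,R,t=cal('wrist');c=-R.T@t
for u,z in(((256,221),.132),((294,235),.090)):
    a=(np.array(u)-K[:2,2])/K[0,0];r=np.hypot(*a)
    d=R.T@np.array([*(a/r*np.sin(r)),np.cos(r)]);print((c+d*(z-c[2])/d[2]).round(4))
```

```text
[0.4856 0.0756 0.132 ]
[0.5166 0.0474 0.09  ]
```

Emit:
jog_arm:
  rows: "0 0 0.4 0 0 0 1;0 0 0.82 0 0 0 1;0 0 0.82 0 0 0 0.6;0 0 0.82 0 0 0 0.2;0 0 0.82 0 0 0 0.1;0 0 0.82 0 0 0 0.1;0 0 0.82 0 0 0 0.1;0 0 0.82 0 0 0 0.1"
  squeeze: 40

```text
time: 2.85
position: [0.486, 0.0763, 0.1036]
orientation: [3.139, -0.0, 1.571]
contact_force: [-2.1, 1.1, 6.0]
opening: 0.0229
finger_force: 39.0
```

Emit:
jog_arm:
  rows: "0.048 0.05 0 0 0 0 0.1;0.088 0.105 0 0 0 0 0.1;0.121 0.165 0 0 0 0 0.1;0.147 0.229 0 0 0 0 0.1;0.171 0.364 0 0 0 0 0.1;0.16 0.5 0 0 0 0 0.1;0.113 0.629 0 0 0 0 0.1;0.035 0.742 0 0 0 0 0.1;0.035 0.742 0 0 0 0 0.1"

```text
time: 3.98
position: [0.5456, 0.0771, 0.1036]
orientation: [3.14, 0.002, 1.57]
contact_force: [-3.9, -5.2, 8.0]
opening: 0.0233
finger_force: 39.5
```

Emit:
jog_arm:
  rows: "-0.05 0.048 0 0 0 0 0.1;-0.105 0.088 0 0 0 0 0.1;-0.229 0.147 0 0 0 0 0.1;-0.364 0.171 0 0 0 0 0.1;-0.5 0.16 0 0 0 0 0.1;-0.629 0.113 0 0 0 0 0.1;-0.742 0.035 0 0 0 0 0.1;-0.785 -0.009 0 0 0 0 0.1;-0.802 -0.03 0 0 0 0 0.1;-0.802 -0.03 0 0 0 0 0.1"

```text
time: 5.22
position: [0.5442, 0.0157, 0.1037]
orientation: [3.136, -0.002, 1.571]
contact_force: [4.1, 5.4, 2.4]
opening: 0.0229
finger_force: 39.4
```

Run:
```python
from h import *
from fit import p,w,loc
im,d=imaging.grab_frame('scene');cv2.imwrite('pics/s2.png',im)
W=cloud('scene',d).reshape(-1,3);l=np.c_[loc(p,W),W[:,2]]
t=l[(abs(l[:,0])<.06)&(l[:,1]>.06)&(l[:,1]<.24)&(l[:,2]>.066)&(l[:,2]<.082)]
print(np.percentile(t,[2,98],axis=0))
```

```text
4845
[ 0.63494248 -0.09378844  0.02287712] 7.87655337204701 8209
jartop 226 [-0.043 -0.048] [0.044 0.043]
hub 348 [-0.167  0.087] [-0.065  0.195]
[[-0.05969487  0.06418306  0.06650125]
 [ 0.05914449  0.12236115  0.07886296]]
```

Emit:
jog_arm:
  rows: "-0.032 -0.045 0 0 0 0 0.1;-0.032 -0.045 0 0 0 0 0.1;-0.032 -0.045 0 0 0 0 0.1"

```text
time: 5.65
position: [0.5438, 0.0154, 0.1038]
orientation: [3.129, -0.005, 1.57]
contact_force: [16.6, 14.9, -7.0]
opening: 0.023
finger_force: 40.1
```

Emit:
jog_arm:
  rows: "0.032 0.045 0 0 0 0 0.1;0.032 0.045 0 0 0 0 0.3;0.032 0.045 0 0 0 0 0.5;0.032 0.045 0 0 0 0 0.5;0.032 0.045 -0.3 0 0 0 0.5;0 -0.3 -1 0 0 0.11 0.6;0 -0.4 -1 0 0 0.22 0.7;0 -0.4 -1 0 0 0.33 0.8;0 -0.4 -1 0 0 0.44 0.8;0 -0.4 -1 0 0 0.55 0.8;0 -0.4 -1 0 0 0.66 0.8;0 -0.4 -1 0 0 0.77 0.8"

```text
time: 7.15
position: [0.5058, 0.0118, 0.1813]
orientation: [-3.141, 0.001, 0.355]
contact_force: [0.6, 0.1, 0.1]
opening: 0.0684
finger_force: 0.0
```

Emit:
jog_arm:
  rows: "0 0 -0.5 0 0 0.11 0.8;0 0 -1 0 0 0.23 0.8;0 0 -1 0 0 0.23 0.8"

```text
time: 7.52
position: [0.5081, 0.0116, 0.2654]
orientation: [3.141, -0.006, -0.002]
contact_force: [-0.3, 0.3, 0.2]
opening: 0.0686
finger_force: 0.0
```

Emit:
jog_arm:
  rows: "0.1 0.5 0 0 0 0 0.8;0.15 1 0 0 0 0 0.8;0.15 1 0 0 0 0 0.8"

```text
time: 7.9
position: [0.5176, -0.0701, 0.2602]
orientation: [3.142, 0.002, -0.002]
contact_force: [-0.3, 1.0, -0.1]
opening: 0.0683
finger_force: 0.0
```

Emit:
jog_arm:
  rows: "0 0.5 0 0 0 0 0.8;0 1 0 0 0 0 0.8;0 1 0 0 0 0 0.8"

```text
time: 8.28
position: [0.5176, -0.1492, 0.2605]
orientation: [-3.141, 0.002, -0.002]
contact_force: [-0.7, 0.6, -0.5]
opening: 0.0682
finger_force: 0.0
```

Run:
```python
from h import *
print(sensors.get_state()['position'])
im,d=imaging.grab_frame('wrist');cv2.imwrite('pics/w1.png',im)
print(search_frame('jar_pin','wrist')[:2])
```

```text
[ 0.51761742 -0.14924899  0.26050105]
[{'rect': [125.8, 3.7, 324.1, 240.2], 'p': 0.19}]
```

View pics/w1.png

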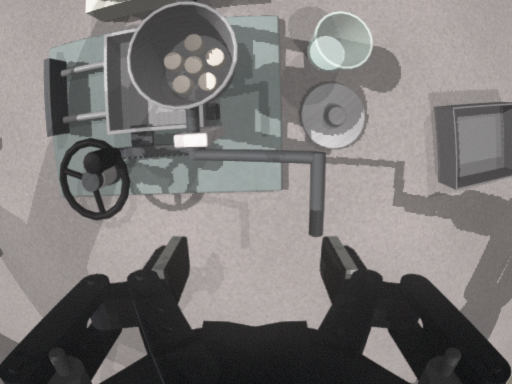

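Run:
```python
from h import *
K,R,t=cal('wrist');c=-R.T@t
for u,z in(((317.5,175),.178),((316,234),.178),((182,56),.18)):
    a=(np.array(u)-K[:2,2])/K[0,0];r=np.hypot(*a)
    d=R.T@np.array([*(a/r*np.sin(r)),np.cos(r)]);print((c+d*(z-c[2])/d[2]).round(4))
```

```text
[ 0.5387 -0.1985  0.178 ]
[ 0.4885 -0.2003  0.178 ]
[ 0.6318 -0.0944  0.18  ]
```

Emit:
jog_arm:
  rows: "0 0.64 0 0 0 0 0.8;0 0.64 0.3 0 0 0 0.8;0 0.64 0.8 0 0 0 0.8;0 0.64 0.8 0 0 0 0.8"

```text
time: 8.88
position: [0.516, -0.1965, 0.1939]
orientation: [-3.137, 0.007, 0.002]
contact_force: [-0.6, -0.6, 0.0]
opening: 0.068
finger_force: 0.0
```

Emit:
jog_arm:
  rows: "0 0 0.3 0 0 0 0.8;0 0 0.51 0 0 0 0.8;0 0 0.51 0 0 0 0.3;0 0 0.51 0 0 0 0.03;0 0 0.51 0 0 0 0.03;0 0 0.51 0 0 0 0.03;0 0 0.51 0 0 0 0.03"
  squeeze: 35

```text
time: 9.75
position: [0.519, -0.1995, 0.1581]
orientation: [3.141, -0.002, 0.0]
contact_force: [0.8, 0.4, 5.5]
opening: 0.011
finger_force: 34.2
```

Emit:
jog_arm:
  rows: "0 -0.046 -0.111 0 0 0 0.03;0 -0.101 -0.217 0 0 0 0.03;0 -0.166 -0.318 0 0 0 0.03;0 -0.239 -0.414 0 0 0 0.03;-0.01 -0.32 -0.502 0 0 0 0.03;-0.01 -0.408 -0.583 0 0 0 0.03;-0.01 -0.503 -0.656 0 0 0 0.03;-0.015 -0.605 -0.72 0 0 0 0.03;-0.015 -0.711 -0.776 0 0 0 0.03;-0.02 -0.822 -0.822 0 0 0 0.03"

```text
time: 11.0
position: [0.5176, -0.1368, 0.226]
orientation: [3.134, -0.003, -0.001]
contact_force: [-0.4, -7.1, 4.2]
opening: 0.0108
finger_force: 34.6
```

Emit:
jog_arm:
  rows: "0 -0.114 -0.036 0 0 0 0.03;-0.005 -0.232 -0.062 0 0 0 0.03;-0.01 -0.35 -0.078 0 0 0 0.03;-0.01 -0.47 -0.083 0 0 0 0.03;-0.015 -0.59 -0.078 0 0 0 0.03;-0.015 -0.709 -0.062 0 0 0 0.03;-0.02 -0.826 -0.036 0 0 0 0.03;-0.02 -0.94 0 0 0 0 0.03"

```text
time: 12.0
position: [0.5155, -0.0583, 0.2229]
orientation: [3.14, -0.001, -0.0]
contact_force: [2.5, -4.5, 1.5]
opening: 0.0107
finger_force: 37.8
```

Emit:
jog_arm:
  rows: "0 -0.111 0.046 0 0 0 0.03;-0.005 -0.217 0.101 0 0 0 0.03;-0.01 -0.318 0.166 0 0 0 0.03;-0.01 -0.414 0.239 0 0 0 0.03;-0.01 -0.502 0.32 0 0 0 0.03;-0.015 -0.583 0.408 0 0 0 0.03;-0.015 -0.656 0.503 0 0 0 0.03;-0.02 -0.72 0.605 0 0 0 0.03;-0.02 -0.776 0.711 0 0 0 0.03;-0.02 -0.818 0.805 0 0 0 0.03;-0.02 -0.818 0.805 0 0 0 0.03;-0.02 -0.818 0.805 0 0 0 0.03"

```text
time: 13.5
position: [0.5134, 0.0072, 0.1573]
orientation: [3.142, 0.0, -0.0]
contact_force: [4.2, -4.6, -1.2]
opening: 0.0106
finger_force: 37.8
```

Run:
```python
from h import *
from fit import p,w,loc
for n in ['scene','side']:
    im,d=imaging.grab_frame(n);cv2.imwrite(f'pics/{n}3.png',im)
    for i in range(1):
        for r in search_frame('media0_center',n)[:8]:
            a=np.array(r['rect']);c=((a[:2]+a[2:])/2).astype(int);q=cloud(n,d)[c[1],c[0]]
            print(n,round(r['p'],2),a.round(),loc(p,q[None])[0].round(3),q[2].round(3))
a=[]
for n in['scene','side']:
    im=cv2.imread(f'pics/{n}3.png');u,v=proj(n,w(p,[0,.06,.05])).astype(int)
    a.append(cv2.resize(im[v-45:v+45,u-30:u+30],None,fx=6.6,fy=6.6,interpolation=cv2.INTER_CUBIC))
cv2.imwrite('pics/both3.png',np.hstack(a))
```

```text
4845
[ 0.63494248 -0.09378844  0.02287712] 7.87655337204701 8209
jartop 226 [-0.043 -0.048] [0.044 0.043]
hub 348 [-0.167  0.087] [-0.065  0.195]
```

View pics/both3.png

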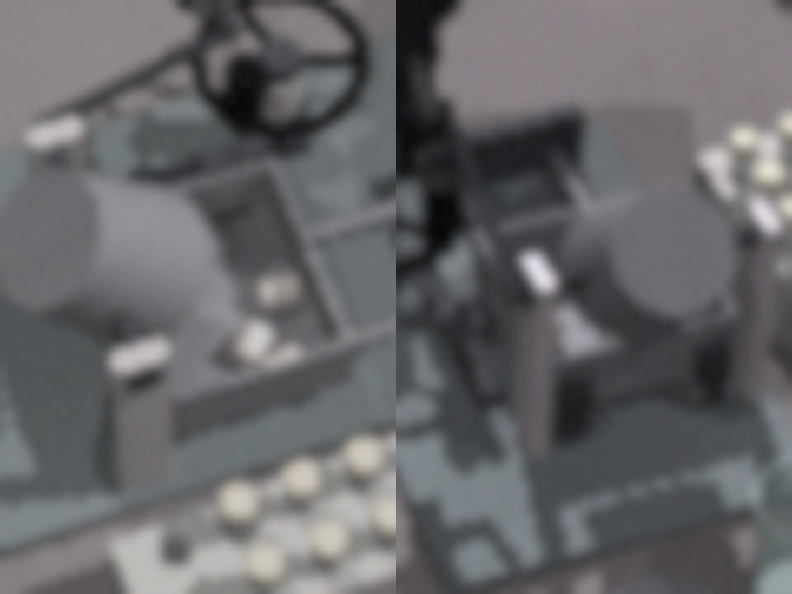

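Emit:
jog_arm:
  rows: "0 0 0 0 0 0 0.03;0 0 0 0 0 0 0.03;0 0 0 0 0 0 0.03;0 0.04 -0.1 0 0 0 0.03;0 0.1 -0.215 0 0 0 0.03;0 0.04 -0.1 0 0 0 0.03;0 0 0 0 0 0 0.03;0 0.1 -0.215 0 0 0 0.03;0 0 0 0 0 0 0.03;0 0 0 0 0 0 0.03;0 0 0 0 0 0 0.03;0 0 0 0 0 0 0.03"

```text
time: 15.2
position: [0.5134, 0.0073, 0.1574]
orientation: [3.141, 0.0, 0.0]
contact_force: [1.4, -5.7, 3.3]
opening: 0.0107
finger_force: 37.9
```

Emit:
jog_arm:
  rows: "0 0.042 -0.094 0 0 0 0.03;0 0.098 -0.2 0 0 0 0.03;0 0.162 -0.302 0 0 0 0.03;0.005 0.235 -0.397 0 0 0 0.03;0.01 0.316 -0.485 0 0 0 0.03;0.01 0.404 -0.566 0 0 0 0.03;0.015 0.5 -0.639 0 0 0 0.03;0.015 0.601 -0.704 0 0 0 0.03;0.02 0.707 -0.759 0 0 0 0.03;0.02 0.818 -0.805 0 0 0 0.03"

```text
time: 16.45
position: [0.5149, -0.0541, 0.2233]
orientation: [-3.135, 0.001, 0.002]
contact_force: [-2.9, 6.1, 8.1]
opening: 0.0109
finger_force: 36.5
```

Run:
```python
from h import *
from fit import p,w,loc
a=[]
for n in['scene','wrist']:
    im,d=imaging.grab_frame(n);cv2.imwrite(f'pics/{n}4.png',im)
    if n=='scene':
        u,v=proj(n,w(p,[0,.06,.05])).astype(int)
        im=cv2.resize(im[v-32:v+32,u-25:u+25],(400,512),interpolation=cv2.INTER_CUBIC)
    else: im=cv2.resize(im[0:280,20:240],(400,512))
    a.append(im)
cv2.imwrite('pics/both4.png',np.hstack(a))
```

```text
4845
[ 0.63494248 -0.09378844  0.02287712] 7.87655337204701 8209
jartop 226 [-0.043 -0.048] [0.044 0.043]
hub 348 [-0.167  0.087] [-0.065  0.195]
```

View pics/both4.png

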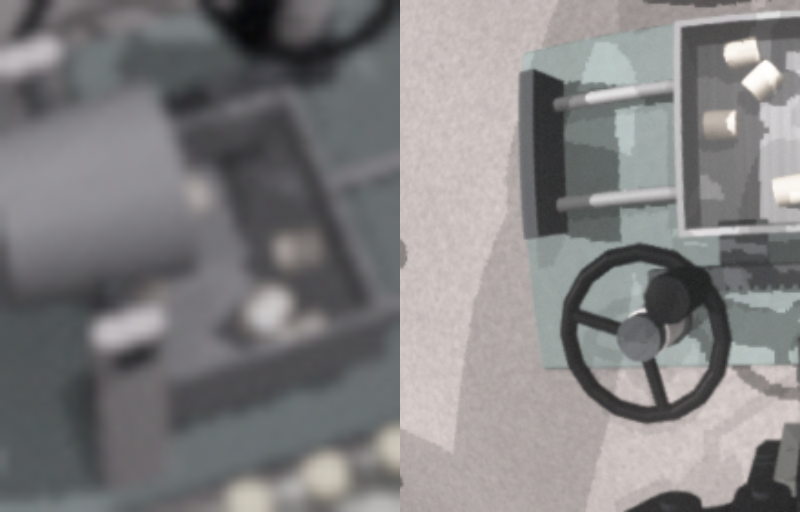

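Run:
```python
import cv2
im=cv2.imread('pics/wrist4.png');cv2.imwrite('pics/c4.png',cv2.resize(im[0:150,160:340],None,fx=4,fy=4,interpolation=cv2.INTER_CUBIC))
```

```text
(no output)
```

View pics/c4.png

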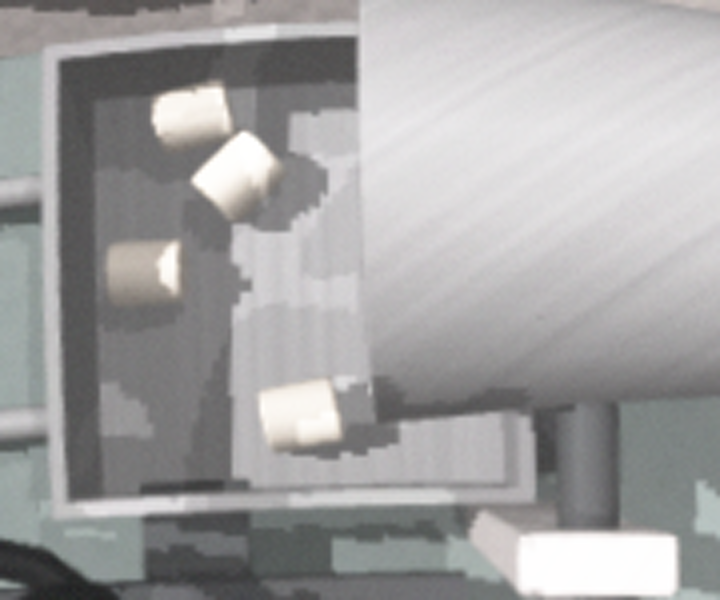

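Emit:
jog_arm:
  rows: "0 0.114 -0.036 0 0 0 0.03;0.005 0.231 -0.062 0 0 0 0.03;0.01 0.35 -0.078 0 0 0 0.03;0.01 0.47 -0.083 0 0 0 0.03;0.015 0.59 -0.078 0 0 0 0.03;0.015 0.708 -0.062 0 0 0 0.03;0.02 0.826 -0.036 0 0 0 0.03;0.02 0.94 0 0 0 0 0.03"

```text
time: 17.55
position: [0.5168, -0.1315, 0.2218]
orientation: [-3.138, 0.0, 0.001]
contact_force: [1.2, 1.2, 6.1]
opening: 0.0108
finger_force: 39.6
```

Run:
```python
from h import *
from fit import p,w,loc
a=[]
for n in['scene','wrist']:
    im,d=imaging.grab_frame(n);cv2.imwrite(f'pics/{n}5.png',im)
    if n=='scene':
        u,v=proj(n,w(p,[0,.05,.05])).astype(int)
        im=cv2.resize(im[v-32:v+32,u-32:u+32],(360,360),interpolation=cv2.INTER_CUBIC)
    else: im=cv2.resize(im[0:250,60:360],(440,360))
    a.append(im)
cv2.imwrite('pics/both5.png',np.hstack(a))
```

```text
4845
[ 0.63494248 -0.09378844  0.02287712] 7.87655337204701 8209
jartop 226 [-0.043 -0.048] [0.044 0.043]
hub 348 [-0.167  0.087] [-0.065  0.195]
```

View pics/both5.png

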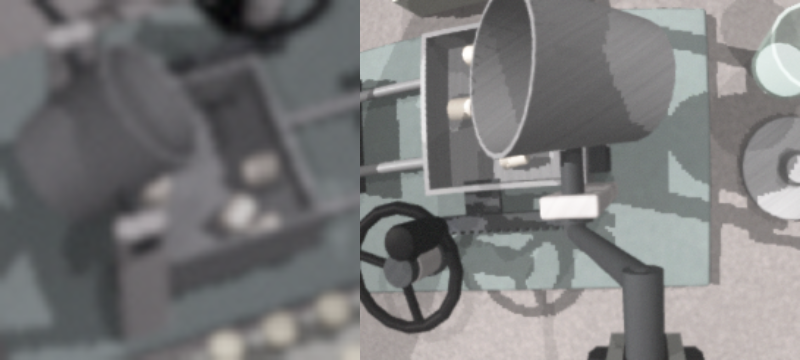

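Emit:
jog_arm:
  rows: "0 0.111 0.046 0 0 0 0.03;0 0.217 0.102 0 0 0 0.03;0.005 0.319 0.166 0 0 0 0.03;0.01 0.414 0.239 0 0 0 0.03;0.01 0.502 0.32 0 0 0 0.03;0.01 0.583 0.408 0 0 0 0.03;0.015 0.656 0.504 0 0 0 0.03;0.02 0.721 0.605 0 0 0 0.03;0.02 0.776 0.711 0 0 0 0.03;0.02 0.822 0.822 0 0 0 0.03;0.02 0.835 0.867 0 0 0 0.03;0.02 0.835 0.867 0 0 0 0.03"

```text
time: 19.15
position: [0.5182, -0.1996, 0.1552]
orientation: [-3.141, 0.001, 0.0]
contact_force: [-7.3, 8.0, 17.6]
opening: 0.011
finger_force: 40.7
```

```bash
cat > blobs.py <<'E'
from h import *
from fit import p,w,loc
for n in['scene','side','wrist']:
    im,d=imaging.grab_frame(n);cv2.imwrite(f'pics/{n}6.png',im)
    for r in search_frame('media0_center',n)[:9]:
        print(n,'net',round(r['p'],2),np.round(r['rect']))
    hsv=cv2.cvtColor(im,cv2.COLOR_BGR2HSV)
    b=im.astype(int);m=((b[...,2]-b[...,0]>8)&(b[...,2]>110)).astype(np.uint8)  # warm, bright
    if n!='wrist': W=cloud(n,d)
    else:
        K,R,t=cal(n);v,u=np.mgrid[:384,:512];ax=(u-K[0,2])/K[0,0];ay=(v-K[1,2])/K[1,1];r=np.hypot(ax,ay)+1e-9
        s=np.tan(np.minimum(r,1.5))/r;W=(np.stack([ax*s*d,ay*s*d,d],-1)-t)@R
    k,lab,st,ce=cv2.connectedComponentsWithStats(m)
    for i in range(1,k):
        if st[i,4]<4: continue
        q=np.median(W[lab==i],0);l=loc(p,q[None])[0]
        if abs(l[0])<.09 and -.09<l[1]<.2: print(n,ce[i].round(),st[i,2:],l.round(3),q[2].round(3))
E
python3 blobs.py
```

```text
4845
[ 0.63494248 -0.09378844  0.02287712] 7.87655337204701 8209
jartop 226 [-0.043 -0.048] [0.044 0.043]
hub 348 [-0.167  0.087] [-0.065  0.195]
scene [246. 217.] [4 3 8] [-0.036  0.062] 0.053
scene [258. 224.] [2 2 4] [0.005 0.096] 0.052
wrist [ 89. 115.] [ 6 13 52] [-0.041  0.049] 0.043
wrist [ 89. 170.] [2 4 5] [-0.075 -0.015] 0.154
```

Emit:
jog_arm:
  rows: "0 -0.01 -0.045 0 0 0 0.03;0 -0.01 -0.045 0 0 0 0.3;0 -0.01 -0.045 0 0 0 0.6;0 -0.01 -0.045 0 0 0 0.8;0 -0.01 -0.045 0 0 0 0.8;0 0 -0.5 0 0 0 0.8;0 0 -1 0 0 0 0.8;0 0 -1 0 0 0 0.8"

```text
time: 20.45
position: [0.5204, -0.2014, 0.2376]
orientation: [3.138, -0.007, -0.0]
contact_force: [-0.3, 0.0, 0.2]
opening: 0.0684
finger_force: 0.0
```

Emit:
jog_arm:
  rows: "0 0 -0.5 0 0 0 0.8;-0.2 -0.4 -0.7 0 0 0 0.8;-0.5 -1 -0.7 0 0 0 0.8;-0.5 -1 -0.7 0 0 0 0.8;-0.5 -1 -0.7 0 0 0 0.8"

```text
time: 21.08
position: [0.4783, -0.1202, 0.2888]
orientation: [3.141, 0.0, 0.0]
contact_force: [-0.0, -0.3, -0.3]
opening: 0.0681
finger_force: 0.0
```

```bash
python3 blobs.py
```

```text
4845
[ 0.63494248 -0.09378844  0.02287712] 7.87655337204701 8209
jartop 226 [-0.043 -0.048] [0.044 0.043]
hub 348 [-0.167  0.087] [-0.065  0.195]
scene [246. 217.] [3 4 7] [-0.034  0.062] 0.05
scene [258. 224.] [2 3 4] [0.005 0.095] 0.049
wrist [165.  20.] [ 14  13 151] [0.044 0.088] 0.051
wrist [170.  34.] [ 9 13 67] [0.024 0.079] 0.051
wrist [157.  52.] [ 16  12 177] [0.001 0.099] 0.051
wrist [187.  79.] [ 18  15 204] [-0.04   0.059] 0.051
```

```bash
cat >> blobs.py <<'E'
c=-R.T@t;print('cam',c.round(3),loc(p,c[None]).round(3))
for nm in['wrist','scene']:
    if nm=='scene': im=cv2.imread('pics/scene6.png');im2,d=imaging.grab_frame('scene');W=cloud('scene',d)
    l=np.dstack([loc(p,W.reshape(-1,3)).reshape(384,512,2),W[...,2]])
    inj=(np.hypot(l[...,0],l[...,1])<.036)&(l[...,2]<.17)&(l[...,2]>.09)
    z=l[...,2][inj];print(nm,'jar interior',inj.sum(),np.histogram(z,np.arange(.09,.171,.01))[0], 'bright max',im[inj].max(0) if inj.any() else None)
    br=inj&(im[...,2]>150);print('bright',br.sum(),np.median(l[br],0) if br.any() else '')
    tr=(abs(l[...,0])<.055)&(l[...,1]>.005)&(l[...,1]<.115)&(l[...,2]>.043)&(l[...,2]<.06)
    k,lab,st,ce=cv2.connectedComponentsWithStats(tr.astype(np.uint8))
    for i in range(1,k):
        if st[i,4]>5: print(ce[i].round(),st[i,2:],np.median(l[lab==i],0).round(3),im[lab==i].mean(0).round())
E
python3 blobs.py | tail -22
```

```text
hub 348 [-0.167  0.087] [-0.065  0.195]
scene [246. 217.] [3 4 9] [-0.035  0.062] 0.052
scene [258. 224.] [2 2 4] [0.005 0.096] 0.052
side net 0.36 [251. 181. 259. 189.]
wrist [166.  20.] [ 15  14 155] [0.044 0.087] 0.051
wrist [171.  34.] [11 14 75] [0.023 0.079] 0.05
wrist [157.  51.] [ 17  13 176] [0.001 0.099] 0.051
wrist [187.  79.] [ 18  16 211] [-0.04   0.058] 0.051
cam [ 0.547 -0.122  0.432] [[-0.089 -0.026]]
wrist jar interior 3547 [   0 2675  347  320  168   37    0    0] bright max [175 173 173]
bright 39 [-0.00896696 -0.03205813  0.10580299]
[166.  21.] [ 15  16 157] [0.044 0.087 0.051] [175. 183. 191.]
[172.  34.] [10 14 66] [0.023 0.078 0.051] [194. 201. 207.]
[157.  52.] [ 17  14 190] [0.    0.099 0.051] [137. 144. 150.]
[187.  79.] [ 18  16 204] [-0.041  0.058  0.051] [190. 198. 205.]
scene jar interior 171 [  2 111  29  12   8   6   3   0] bright max [117 112 114]
bright 0 
[246. 217.] [ 5  6 21] [-0.034  0.062  0.051] [150. 152. 158.]
[260. 224.] [ 6  6 24] [0.006 0.101 0.05 ] [113. 115. 120.]
[242. 228.] [3 5 8] [0.003 0.036 0.049] [125. 126. 130.]
[256. 232.] [ 6  6 26] [0.031 0.076 0.049] [160. 162. 166.]
[261. 233.] [4 3 6] [0.046 0.092 0.053] [132. 133. 138.]
```

Emit:
jog_arm:
  rows: "0.2 -0.5 0 0 0 0 0.8;0.4 -1 0 0 0 0 0.8;0.4 -1 0 0 0 0 0.8"

```text
time: 22.1
position: [0.5109, -0.0379, 0.2893]
orientation: [-3.141, -0.0, 0.004]
contact_force: [0.1, -0.6, 0.3]
opening: 0.0685
finger_force: 0.0
```

Emit:
jog_arm:
  rows: "0.2 -0.5 0 0 0 0 0.8;0.4 -1 0 0 0 0 0.8;0.4 -1 0 0 0 0 0.8"

```text
time: 22.48
position: [0.5427, 0.0413, 0.2891]
orientation: [-3.141, 0.0, 0.003]
contact_force: [-1.2, -1.0, -0.2]
opening: 0.0681
finger_force: 0.0
```

Emit:
jog_arm:
  rows: "0.2 -0.5 0.3 0 0 0 0.8;0.2 -1 0.8 0 0 0 0.8;0.2 -1 0.8 0 0 0 0.8"

```text
time: 22.85
position: [0.5556, 0.1204, 0.2211]
orientation: [3.141, 0.008, 0.002]
contact_force: [0.3, -1.1, -0.0]
opening: 0.0684
finger_force: 0.0
```

Emit:
jog_arm:
  rows: "0 -0.5 0 0 0 0 0.8;0 -0.5 0 0 0 0 0.8;0 -0.5 0 0 0 0 0.8"

```text
time: 23.22
position: [0.5588, 0.1583, 0.2262]
orientation: [3.141, -0.001, -0.001]
contact_force: [-0.3, 0.0, -0.1]
opening: 0.0687
finger_force: 0.0
```

```bash
python3 blobs.py | tail -24; python3 -c "
from h import *;print(sensors.get_state()['position'])"
```

```text
wrist net 0.47 [434.  78. 451.  96.]
wrist [394.  48.] [5 3 6] [0.089 0.065] 0.0
wrist [466.  60.] [3 4 5] [0.069 0.014] 0.09
wrist [400.  83.] [ 27  35 399] [0.039 0.083] 0.049
wrist [443.  87.] [ 15  18 222] [0.039 0.021] 0.05
wrist [389. 112.] [ 13  15 170] [0.002 0.099] 0.051
wrist [434. 121.] [ 19  16 234] [-0.005  0.036] 0.053
wrist [413. 148.] [ 21  17 273] [-0.039  0.063] 0.05
wrist [477. 186.] [3 2 4] [-0.069  0.015] 0.119
cam [0.627 0.157 0.368] [[-0.002  0.251]]
wrist jar interior 177 [ 3 90 71 13  0  0  0  0] bright max [168 167 169]
bright 4 [-0.00605087 -0.03308036  0.11484836]
[400.  83.] [ 29  35 497] [0.037 0.083 0.05 ] [202. 209. 214.]
[450. 109.] [ 21  89 676] [0.023 0.006 0.051] [148. 150. 154.]
[389. 112.] [ 13  17 177] [0.002 0.099 0.051] [178. 186. 194.]
[435. 122.] [ 17  15 189] [-0.005  0.035  0.054] [199. 208. 215.]
[414. 148.] [ 18  17 228] [-0.039  0.062  0.05 ] [210. 218. 225.]
scene jar interior 178 [ 6 97 34 19 17  5  0  0] bright max [124 120 121]
bright 0 
[246. 217.] [ 5  6 19] [-0.036  0.063  0.05 ] [165. 167. 173.]
[260. 224.] [ 7  6 25] [0.006 0.1   0.05 ] [136. 137. 143.]
[242. 228.] [3 5 8] [0.004 0.035 0.049] [133. 134. 138.]
[256. 231.] [ 6  6 25] [0.031 0.075 0.051] [177. 177. 180.]
[261. 233.] [6 3 8] [0.046 0.09  0.051] [160. 161. 166.]
[0.55844208 0.1592334  0.22540192]
```

Emit:
jog_arm:
  rows: "-0.1 0.5 0 0 0 0 0.8;-0.19 1 0 0 0 0 0.9;-0.19 1 0 0 0 0 0.9"

```text
time: 23.95
position: [0.5429, 0.0776, 0.2254]
orientation: [3.141, 0.0, -0.003]
contact_force: [1.3, 0.3, 0.3]
opening: 0.0765
finger_force: 0.0
```

Emit:
jog_arm:
  rows: "0 0.4 0 0 0 0 0.9;0 0.8 0.3 0 0 0 0.9;0 0.805 0.7 0 0 0 0.9;0 0.805 0.7 0 0 0 0.9;0 0.805 0.7 0 0 0 0.9"

```text
time: 24.58
position: [0.5438, 0.016, 0.1704]
orientation: [-3.142, -0.001, 0.001]
contact_force: [0.1, 0.2, 0.8]
opening: 0.077
finger_force: 0.0
```

Emit:
jog_arm:
  rows: "0 0 0.4 0 0 0 0.9;0 0 0.83 0 0 0 0.9;0 0 0.83 0 0 0 0.5;0 0 0.83 0 0 0 0.1;0 0 0.83 0 0 0 0.1;0 0 0.83 0 0 0 0.1;0 0 0.83 0 0 0 0.1;0 0 0.83 0 0 0 0.1"
  squeeze: 40

```text
time: 25.58
position: [0.5451, 0.0175, 0.1059]
orientation: [-3.139, -0.005, 0.0]
contact_force: [-0.7, 9.0, 5.1]
opening: 0.0229
finger_force: 39.3
```

Emit:
jog_arm:
  rows: "0.049 -0.048 0 0 0 0 0.1;0.092 -0.102 0 0 0 0 0.1;0.126 -0.162 0 0 0 0 0.1;0.154 -0.224 0 0 0 0 0.1;0.182 -0.358 0 0 0 0 0.1;0.175 -0.495 0 0 0 0 0.1;0.133 -0.625 0 0 0 0 0.1;0.058 -0.74 0 0 0 0 0.1;-0.018 -0.813 0 0 0 0 0.1;-0.094 -0.863 0 0 0 0 0.1;-0.094 -0.863 0 0 0 0 0.1"

```text
time: 26.95
position: [0.5375, 0.0854, 0.1059]
orientation: [-3.141, -0.005, 0.0]
contact_force: [-0.4, 1.2, 7.4]
opening: 0.0227
finger_force: 39.7
```

Emit:
jog_arm:
  rows: "-0.055 -0.025 0 0 0 0 0.1;-0.111 -0.044 0 0 0 0 0.1;-0.246 -0.061 0 0 0 0 0.1;-0.382 -0.044 0 0 0 0 0.1;-0.509 0.009 0 0 0 0 0.1;-0.618 0.092 0 0 0 0 0.1;-0.701 0.201 0 0 0 0 0.1;-0.74 0.284 0 0 0 0 0.1;-0.764 0.372 0 0 0 0 0.1;-0.771 0.445 0 0 0 0 0.1;-0.771 0.491 0 0 0 0 0.1;-0.768 0.528 0 0 0 0 0.1"

```text
time: 28.45
position: [0.475, 0.0469, 0.1057]
orientation: [-3.132, -0.002, -0.001]
contact_force: [-6.7, 26.7, 16.9]
opening: 0.0224
finger_force: 41.3
```

Emit:
jog_arm:
  rows: "0.005 0.04 0 0 0 0 0.1;0.005 0.04 0 0 0 0 0.1;0.005 0.04 0 0 0 0 0.1"

```text
time: 28.82
position: [0.475, 0.0467, 0.1057]
orientation: [-3.128, -0.002, -0.001]
contact_force: [-5.6, 31.8, 17.5]
opening: 0.0227
finger_force: 41.8
```

Emit:
jog_arm:
  rows: "0 -0.08 0 0 0 0 0.1;0 -0.08 0 0 0 0 0.1;0 -0.08 0 0 0 0 0.4;0 -0.08 0 0 0 0 0.8;0 -0.08 0 0 0 0 0.8;0 -0.08 -0.5 0 0 0 0.8;0 -0.08 -1 0 0 0 0.8;0 -0.08 -1 0 0 0 0.8"

```text
time: 29.82
position: [0.4771, 0.0451, 0.1865]
orientation: [3.141, -0.007, -0.0]
contact_force: [0.1, 0.9, 0.0]
opening: 0.0685
finger_force: 0.0
```

Emit:
jog_arm:
  rows: "0 0 -0.6 0 0 0 0.8;0 0 -0.6 0 0 0 0.8;0 0 -0.6 0 0 0 0.8"

```text
time: 30.2
position: [0.4741, 0.0454, 0.2298]
orientation: [-3.142, 0.001, -0.0]
contact_force: [0.1, -0.3, -0.3]
opening: 0.068
finger_force: 0.0
```

```bash
cat > fin.py <<'E'
from h import *
from fit import p,loc
for n in['scene','side']:
    im,d=imaging.grab_frame(n);cv2.imwrite(f'pics/{n}9.png',im);W=cloud(n,d)
    l=np.dstack([loc(p,W.reshape(-1,3)).reshape(384,512,2),W[...,2]])
    t=l[(abs(l[...,0])<.06)&(l[...,1]>.06)&(l[...,1]<.235)&(l[...,2]>.066)&(l[...,2]<.082)];print(n,np.percentile(t,[2,98],axis=0).round(3).tolist())
    tr=(abs(l[...,0])<.055)&(l[...,1]>.108)&(l[...,1]<.216)&(l[...,2]>.043)&(l[...,2]<.06)
    k,lab,st,ce=cv2.connectedComponentsWithStats(tr.astype(np.uint8))
    for i in range(1,k):
        if st[i,4]>5: print(ce[i].round(),st[i,2:],np.median(l[lab==i],0).round(3),im[lab==i].mean(0).round())
    j=l[(np.hypot(l[...,0],l[...,1])<.06)&(l[...,2]>.174)&(l[...,2]<.19)];print('jar rim',j.min(0).round(3),j.max(0).round(3))
    pp=l[(abs(l[...,0]+.118)<.028)&(abs(l[...,1]+.1)<.03)&(l[...,2]>.15)&(l[...,2]<.21)];print('pin',len(pp),np.median(pp,0).round(3) if len(pp) else '')
E
python3 fin.py
```

```text
4845
[ 0.63494248 -0.09378844  0.02287712] 7.87655337204701 8209
jartop 226 [-0.043 -0.048] [0.044 0.043]
hub 348 [-0.167  0.087] [-0.065  0.195]
scene [[-0.059, 0.102, 0.067], [0.06, 0.221, 0.079]]
[271. 210.] [ 7  6 24] [-0.035  0.159  0.051] [161. 163. 170.]
[285. 215.] [ 7  6 25] [0.005 0.2   0.05 ] [114. 116. 121.]
[267. 219.] [ 5  6 22] [-0.001  0.13   0.054] [169. 170. 173.]
[283. 224.] [10  6 35] [0.033 0.178 0.05 ] [163. 163. 167.]
[268. 230.] [ 4  4 12] [0.039 0.119 0.051] [183. 183. 187.]
jar rim [-0.043 -0.042  0.174] [0.045 0.043 0.188]
pin 48 [-0.117 -0.103  0.183]
side [[-0.059, 0.097, 0.066], [0.059, 0.223, 0.076]]
[273. 172.] [4 4 8] [0.045 0.213 0.048] [64. 61. 62.]
[264. 175.] [12  6 25] [-0.     0.207  0.048] [86. 84. 89.]
[275. 177.] [ 8  7 28] [0.039 0.177 0.049] [147. 146. 153.]
[260. 184.] [ 5  4 17] [-0.04   0.154  0.049] [144. 143. 150.]
[270. 186.] [4 3 9] [-0.004  0.13   0.052] [203. 195. 198.]
jar rim [-0.044 -0.046  0.174] [0.043 0.041 0.183]
pin 54 [-0.118 -0.108  0.182]
```

```bash
python3 -c "
from rig import job;print(job.close_job())"
```

```text
the job is handed in; nothing more can be done
None
```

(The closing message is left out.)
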